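# Seat the centrifuge rotor on its splined spindle

## Task

The rotor of the small white bench centrifuge is standing proud on its splined spindle. Flip the two sprung clips off the edges of the clear lid, then lift the lid off and lay it flat on the black mat, and then press the rotor down while rocking it round until its teeth mesh and it sits fully home on the spindle. Leave the clips open, let go of everything, and do not shift the other things on the table.

Things in the scene. Friction and masses are not known exactly. Their poses are not given: they have to be found in the camera images.
- centrifuge: white bench centrifuge, fixed: a square bowl 170 x 170 mm outside, open at the top, rim 150 mm high, walls 8, bowl floor 55 mm high; grey panel on its -x side, 29 mm out, 80 high. Origin at the centre of its underside; x and y along the sides, z up. A clip at the middle of the +y side (clip_left) and of the -y side (clip_right).
- spindle (a point): on the spindle's axis, on the face where the rotor's foot rests when home, 59 mm above the table. The spindle cannot turn: a core 17 mm thick, up to 34 mm above this point, with six teeth (every 60 degrees, 5 mm wide, up to 14 mm above this point). Their angle is not told: these axes are the centrifuge's.
- rotor_bar (a point): centre of the finger bar on the rotor: 56 mm long (its x), 10 thick (y), 22 high, on the middle of a flat disc 116 mm across whose top is 11 mm below this point. Rotor 350 g, loose on the spindle, 14 mm proud, its inner teeth end-on on the spindle's. Disc top 121 mm above the table, 107 when home. Teeth mesh within 9 degrees; turning at most 45 degrees, either way, finds a mesh.
- rotor_foot (a point): centre of the rotor's underside, at the mouth of its bore, 59 mm below the centre of the bar; 14 mm above the spindle point at the start. Home when it meets the spindle point.
- lid_knob (a point): centre of the lid's upright round knob, 26 mm thick and 30 mm high. The lid is a clear plate 176 x 170 x 6 mm, 250 g, with an 8 mm lip below that drops into the bowl; plate top 15 mm below this point, lowest edge 29 mm below it. On the bowl the plate's top is 156 mm above the table.
- clip_left (a joint): angle of the clip on the +y side, rad: 0 hooked over the lid, 2.4 hanging open outwards. Sprung over centre: it snaps shut below 0.7 and open above 0.7; about 2 N outwards at its tab starts it. It turns about a level pin along the centrifuge's x, 60 mm below the tab's centre, 8 mm outside the wall.
- clip_right (a joint): the same for the clip on the -y side: 0 hooked, 2.4 hanging open, snaps over at 0.7.
- clip_left_tab (a point): centre of the finger tab of the +y clip: a plate 36 mm wide (along the centrifuge's x), 4 mm thick, 34 mm high, standing up above the lid's edge when hooked, its centre 24 mm above the lid's plate; the hook below laps 8 mm over the lid, up to 5 mm above it. Push outwards (centrifuge +y) to flip.
- clip_right_tab (a point): the same tab on the -y clip; push it outwards (-y of the centrifuge).
- mat_top (a point): centre of the top face of the thin black rubber mat, 240 x 240 x 3 mm, fixed flat on the table.
- saline: glass infusion bottle with an orange cap, 64 mm across, 170 tall; origin under its foot; leave alone
- basin: white bowl, 150 mm across, 50 tall; origin under its foot; leave alone
- tape: roll of paper tape lying flat, 64 mm across, 25 tall; origin at the centre of its underside; leave alone
- jar: small amber jar, 44 mm across, 45 tall; origin under its foot; leave alone
- spatula: steel spatula with a handle, 160 mm long, lying flat; leave alone
- swabs: cardboard swab box 70 x 110 mm, 45 tall; origin at the centre of its underside; leave alone
- beaker: white plastic cup, 60 mm across, 70 tall; origin under its foot; leave alone
Things that resemble listed ones, but are neither listed nor needed, are in the scene too. Leave any pink look-alike of the part that bears lid_knob alone.

How it is judged:
By the outcome, as a careful person would: the job done as asked, in the order asked, and still so for the second after the job is handed in, with the robot touching nothing.
It also fails if it takes over 72 s, if anything falls off the work surface, if the arm or the gripper's body presses on something with over 40 N, if the wrist force passes 120 N, or if a joint passes its speed limit or range.

## Robot

A 6-joint arm with a two-finger parallel gripper is mounted at the origin on the work surface. World frame = base frame: x ahead of the robot, y to its left, z up, the work surface at z = 0. Lengths are in m, angles in rad, forces in N, time in s.
With the tool pointing down it reaches from about 0.4 to 0.825 m from the base axis. Payload 7 kg.
Tool frame: the origin (TCP) lies on the centre line of the jaws, within the pads' length; the fingertips stand 22 mm ahead of it and the grasp point (between the pads) lies 3 mm ahead of it (arm.tcp_to_tips is the distance from the TCP to the fingertips, in m); z points along the fingers, y is the line along which they close (so a half turn about z gives the same grasp; the last joint's range is limited). The gripper opens to 88 mm and grips with 3 to 60 N. Pads are 19 mm wide; open, the fingers measure 130 mm over their backs; the gripper's body (78 mm by 193 mm) begins 47 mm behind the grasp point.
Start: joints at [1.553, 0.359, 0.012, 0, -1.224, -0.288], TCP at [0.203, 0.644, 0.249] pointing down, gripper open.
Joint ranges: [-3.07, 3.07], [-1.43, 2.12], [-1.02, 1.25], [-3.03, 1.67], [-3.05, -0], [-3.03, 3.03]. Speed limits (rad/s): [2.39, 2.39, 3.01, 3.14, 3.14, 3.14].

## Interface

Orientations are given as [roll, pitch, yaw] about the fixed x, y, z axes, in that order (R = Rz(yaw) Ry(pitch) Rx(roll)).
In Python, from station import arm gives the robot as it stands.
- The arm moves only by the tool jog_arm, never from a script. Its argument "targets" is a list of rows, each an object of numbers: "dx", "dy", "dz": the shift along the tool's x, y, z in mm; "rx", "ry", "rz": the turn, a rotation vector about the tool's x, y, z in rad; "gripper": the closure, from 0 (fully open) to 1 (shut). In form: [{"dx": .., "dy": .., "dz": .., "rx": .., "ry": .., "rz": .., "gripper": ..}, ...]. A call has exactly 8 rows; each row is the pose to reach, as a shift and turn from the pose commanded when the call began, along the tool's axes at that moment; what a row does not reach only later rows make up. A row lasts 1/12 s, in which the tool goes at most 41.7 mm and 7.16 degrees, less where a joint would pass 70% of its speed; a pose out of reach is approached as far as the arm can. A call with a gripper value outside its range is refused whole. The fingers move at their own pace and stop on an object; "force" is the grip in N (left out, the last holds). Time passes only in rows, so rows that repeat a pose let the fingers close, or fill a call up. It gives the time, the measured TCP pose, the force, the opening and the grip force at its end, in the units of the state.
- arm.get_state(): the state, without advancing time (a new reading comes with each control period).
- arm.grab_frame(name): name is "side" or "top" or "wrist"; returns a dict with "frame" (480x640x3 uint8, red, green, blue), "z_map" (480x640 float32, m along the optical axis (not along the pixel's ray), 0 where there is no reading), "fx", "fy", "cx", "cy" (pixels), "view" (4x4, takes a point from world to camera coordinates). Camera axes: x right, y down, z forward; pixel columns grow to the right and rows downward; lengths in m; the calibration is good to about 2 mm. A picture is of the moment at which its call begins.
- arm.job_done(): hands the job in; it is judged then, once.
The state is a dict: "t": time; "q": joint angles; "qd": joint speeds; "joint_efforts": joint torques, N m; "eef_pos": TCP position; "ee_rot": TCP orientation; "force": force on the tool from outside, world axes, zero at the start; "moment": the same for the moment, N m; "width": finger opening in m; "gripper_force": force on a finger pad.
Only numpy, scipy, OpenCV 4.12 (cv2) and the standard library are available. Lean on these libraries where they do the work, as an engineer would, in place of code of your own. Each camera call takes 0.05 s, during which the arm holds its last target. There are 200 camera calls.

## Working session

There is one attempt and no reset: what is moved stays moved. The work goes in short steps, Python scripts to look and compute and a tool call to move; the robot and the scene stay as the last step left them, time stands still between calls to the robot, and variables do not carry over. Pictures are saved under pics/ and viewed, at most 10 in all, crops included, and the job is handed in when it is done.

Besides the shell and the picture viewer there is one more tool, called after ">>>" by a JSON object that holds its "fn" and its "kwargs". jog_arm: Moves the arm, as the interface text tells. Its arguments: {"type":"object","properties":{"targets":{"type":"array","items":{"type":"object","properties":{"dx":{"type":"number"},"dy":{"type":"number"},"dz":{"type":"number"},"rx":{"type":"number"},"ry":{"type":"number"},"rz":{"type":"number"},"gripper":{"type":"number"}}}},"force":{"type":"number"}},"required":["targets"]}

```bash
mkdir -p pics; ls; cat > h.py <<'E'
import numpy as np, cv2
from station import arm
from scipy.spatial.transform import Rotation as R
def cap(n):
    f=arm.grab_frame(n); np.savez('pics/%s.npz'%n,**f); return f
def load(n): return dict(np.load('pics/%s.npz'%n))
def world(f):
    z=f['z_map']; v,u=np.mgrid[:z.shape[0],:z.shape[1]]
    P=np.stack([(u-f['cx'])/f['fx']*z,(v-f['cy'])/f['fy']*z,z,np.ones_like(z)],-1)
    W=P@np.linalg.inv(f['view']).T; W=W[...,:3]; W[z==0]=np.nan; return W
def save(n,img): cv2.imwrite('pics/'+n+'.png',cv2.cvtColor(np.ascontiguousarray(img),cv2.COLOR_RGB2BGR))
def togo(p,yaw=None):
    "shift in tool axes mm from current commanded(~measured) pose to world p; "
    s=arm.get_state(); Rt=R.from_euler('xyz',s['ee_rot']); return Rt.inv().apply(np.array(p)-s['eef_pos'])*1000
E
python3 - <<'E'
from h import *
a=cap('top');b=cap('side')
save('top1',a['frame']);save('side1',b['frame'])
print(arm.get_state())
E
```

```text
pics
{'t': 0.1, 'q': array([ 1.55309671e+00,  3.59315506e-01,  1.11550326e-02, -3.09338987e-04,
       -1.22409757e+00, -2.88093687e-01]), 'qd': array([-0.00049271, -0.00197496,  0.00049976,  0.00023941,  0.00011297,
       -0.00153527]), 'joint_efforts': array([-1.68015456e-03, -5.84165668e+01,  2.93749827e+01,  7.01553360e+00,
        1.01190631e-02, -5.47756179e-05]), 'eef_pos': array([0.20311366, 0.64329286, 0.24771803]), 'ee_rot': array([ 3.14010855e+00, -1.36517666e-04, -3.05898522e-01]), 'force': array([-0.43456855, -0.6957455 ,  0.9954534 ]), 'moment': array([0.05764554, 0.02037124, 0.07304573]), 'gripper_force': 0.0, 'width': 0.08757919933607233}
```

View pics/top1.png

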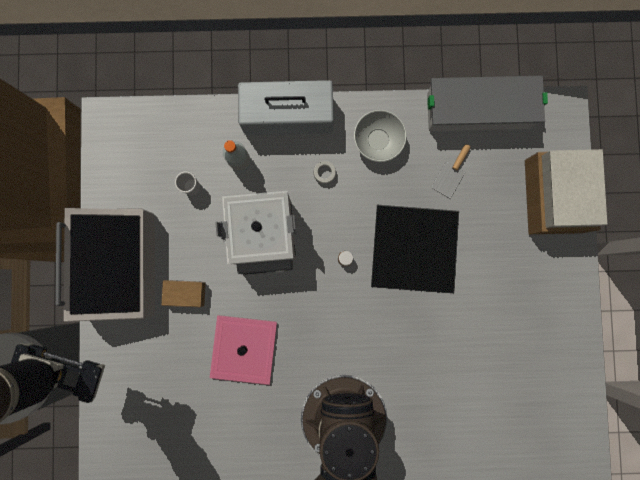

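View pics/side1.png

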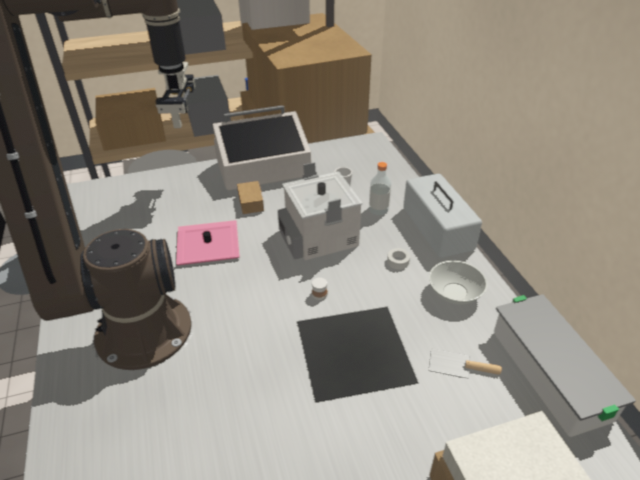

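The true lid knob is at top (256,226) on the white centrifuge; the look-alike is the pink lid's knob at (242,350). The mat is the flat black square at (415,248), and the look-alike is the black-topped box at (105,262). The clip tabs are at (221,229) and (291,223).

```bash
python3 - <<'E'
from h import *
f=load('top');W=world(f)
c=f['frame'][180:285,200:315]; save('crop1',cv2.resize(c,None,fx=5,fy=5,interpolation=cv2.INTER_CUBIC))
# white lid plane
roi=np.zeros(W.shape[:2],bool);roi[170:290,195:320]=1
def rect(m):
    p=W[m][:,:2]; r=cv2.minAreaRect((p*1000).astype(np.float32)); return np.round(r[0],1),np.round(r[1],1),r[2],m.sum(),np.median(W[m][:,2])
z=W[...,2]
print('cf',rect(roi&(z>.142)&(z<.162)))
print('high',)
m=(roi&(z>.166)).astype(np.uint8); n,l,s,cen=cv2.connectedComponentsWithStats(m)
for i in range(1,n):
    if s[i,4]>5: print(cen[i],s[i],rect(l==i),np.nanmean(W[l==i],0))
v=f['frame'].max(-1)
r2=np.zeros_like(roi);r2[195:305,360:470]=1
print('mat',rect(r2&(v<50)&(z<.02)))
# side view
f=load('side');W=world(f);z=W[...,2]
roi=np.zeros(W.shape[:2],bool);roi[165:260,270:365]=1
m=(roi&(z>.166)).astype(np.uint8); n,l,s,cen=cv2.connectedComponentsWithStats(m)
for i in range(1,n):
    if s[i,4]>5: print(cen[i],s[i],rect(l==i),np.nanmean(W[l==i],0),np.nanmax(z[l==i]))
E
```

```text
cf (array([533.4, 215.4]), array([177.3, 185.4]), 3.7288122177124023, np.int64(4341), np.float64(0.15631527980196047))
high
[293.05263158 222.15789474] [292 215   3  16  38] (array([538., 122.]), array([ 6.9, 34.9]), 88.57364654541016, np.int64(38), np.float64(0.19540298312293836)) [0.53795088 0.12144057 0.19046115]
[218.31707317 228.92682927] [215 221   7  16  82] (array([528.2, 311.1]), array([39. ,  8.5]), 4.231532096862793, np.int64(82), np.float64(0.18717634981986642)) [0.52584847 0.31036082 0.18613676]
[256.05494505 225.71428571] [251 221  11  11  91] (array([533.1, 216.1]), array([24.9, 23.3]), 43.829586029052734, np.int64(91), np.float64(0.18548689761440684)) [0.53190757 0.21539993 0.1843594 ]
mat (array([ 475.3, -219. ]), array([238. , 237.9]), 84.24874114990234, np.int64(6658), np.float64(0.0032987063271370243))
[308.74311927 169.        ] [303 165  13  10 109] (array([525.4, 309.2]), array([38.1, 16.1]), 0.5028457641601562, np.int64(109), np.float64(0.17982728684497562)) [0.52422188 0.30861574 0.17981973] 0.19655570188764893
[320.87209302 186.84883721] [317 182   9  11  86] (array([531.7, 214.1]), array([28.1, 22.5]), 72.63105010986328, np.int64(86), np.float64(0.18254571737576997)) [0.53024626 0.21048717 0.18025347] 0.18942219987255016
[333.76612903 204.10483871] [327 198  14  13 124] (array([536.7, 121. ]), array([38.1, 12.1]), 9.184269905090332, np.int64(124), np.float64(0.18335697880607754)) [0.53753867 0.11963597 0.18294431] 0.20065768848427645
```

View pics/crop1.png

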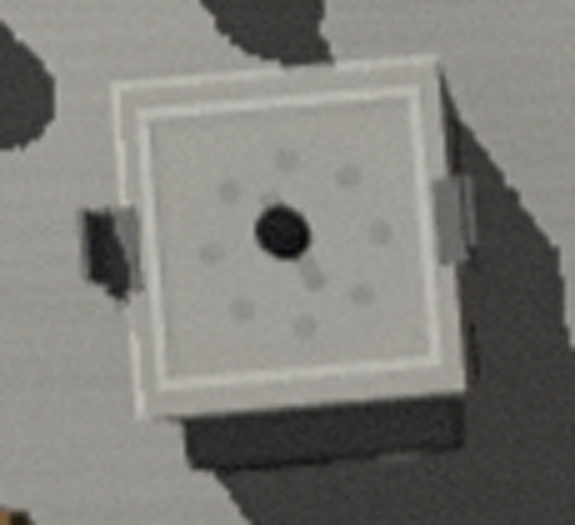

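The crop confirms it: white lid, black knob in the middle, clip tabs on both edges, and the rotor bar visible beneath. Centrifuge centre is about (0.533, 0.2155), yaw about 0.066.

```bash
python3 - <<'E'
from h import *
c=np.array([.5325,.2155]);yw=.066;ex=np.array([np.cos(yw),np.sin(yw)]);ey=np.array([-ex[1],ex[0]])
for y in (.055,.055,.13,-.055,-.13):
    p=c+y*ey; print(y,p.round(4),togo([*p,.25]).round(1))
E
```

```text
0.055 [0.5289 0.2704] [422.9 257.5  -1.8]
0.055 [0.5289 0.2704] [422.9 257.5  -1.8]
0.13 [0.5239 0.3452] [395.7 187.6  -1.9]
-0.055 [0.5361 0.1606] [462.9 360.   -1.7]
-0.13 [0.5411 0.0858] [490.2 429.9  -1.6]
```

>>> {"fn": "jog_arm", "kwargs": {"targets": [{"dx":27,"dy":16,"rz":-0.05,"gripper":1},{"dx":54,"dy":33,"rz":-0.1,"gripper":1},{"dx":81,"dy":49,"rz":-0.15,"gripper":1},{"dx":108,"dy":66,"rz":-0.2,"gripper":1},{"dx":135,"dy":82,"rz":-0.25,"gripper":1},{"dx":162,"dy":99,"rz":-0.3,"gripper":1},{"dx":189,"dy":115,"rz":-0.35,"gripper":1},{"dx":216,"dy":132,"rz":-0.372,"gripper":1}]}}

```text
invalid input at $.targets[0]: expected keys dx, dy, dz, rx, ry, rz, gripper
```

```bash
python3 - <<'E'
from h import *
print(arm.get_state()['ee_rot'],togo([.5289,.2704,.25]).round(1),arm.get_state()['eef_pos'])
E
```

```text
[ 3.14010855e+00 -1.36517666e-04 -3.05898522e-01] [423.  257.5  -1.8] [0.20311366 0.64329286 0.24771803]
```

All keys are required.

>>> {"fn": "jog_arm", "kwargs": {"targets": [{"dx":27,"dy":16,"dz":0,"rx":0,"ry":0,"rz":-0.05,"gripper":1},{"dx":54,"dy":33,"dz":0,"rx":0,"ry":0,"rz":-0.1,"gripper":1},{"dx":81,"dy":49,"dz":0,"rx":0,"ry":0,"rz":-0.15,"gripper":1},{"dx":108,"dy":66,"dz":0,"rx":0,"ry":0,"rz":-0.2,"gripper":1},{"dx":135,"dy":82,"dz":0,"rx":0,"ry":0,"rz":-0.25,"gripper":1},{"dx":162,"dy":99,"dz":0,"rx":0,"ry":0,"rz":-0.3,"gripper":1},{"dx":189,"dy":115,"dz":0,"rx":0,"ry":0,"rz":-0.35,"gripper":1},{"dx":216,"dy":132,"dz":0,"rx":0,"ry":0,"rz":-0.372,"gripper":1}]}}

```text
t: 0.77
eef_pos: [0.3701, 0.4514, 0.2483]
ee_rot: [3.141, 0.0, 0.069]
force: [0.9, -0.0, 0.1]
width: 0.0404
gripper_force: 0.0
```

```bash
python3 - <<'E'
from h import *
print(arm.get_state()['ee_rot'],togo([.5289,.2704,.25]).round(1),arm.get_state()['eef_pos'])
E
```

```text
[3.14121085e+00 2.99051957e-04 6.91902902e-02] [145.9 191.5  -1.7] [0.37013234 0.45135837 0.24830333]
```

>>> {"fn": "jog_arm", "kwargs": {"targets": [{"dx":24,"dy":32,"dz":0,"rx":0,"ry":0,"rz":0,"gripper":1},{"dx":48,"dy":64,"dz":0,"rx":0,"ry":0,"rz":0,"gripper":1},{"dx":73,"dy":95,"dz":0,"rx":0,"ry":0,"rz":0,"gripper":1},{"dx":97,"dy":127,"dz":0,"rx":0,"ry":0,"rz":0,"gripper":1},{"dx":122,"dy":159,"dz":0,"rx":0,"ry":0,"rz":0,"gripper":1},{"dx":146,"dy":191,"dz":0,"rx":0,"ry":0,"rz":0,"gripper":1},{"dx":146,"dy":191,"dz":20,"rx":0,"ry":0,"rz":0,"gripper":1},{"dx":146,"dy":191,"dz":40,"rx":0,"ry":0,"rz":0,"gripper":1}]}}

```text
t: 1.43
eef_pos: [0.5296, 0.2699, 0.2087]
ee_rot: [-3.14, -0.002, 0.062]
force: [-0.3, -0.3, -0.1]
width: 0.0003
gripper_force: 0.0
```

```bash
python3 - <<'E'
from h import *
s=arm.get_state();print(s['ee_rot'],s['eef_pos'],togo([.5289,.2704,.19]).round(1))
f=cap('wrist');save('wrist1',f['frame'])
E
```

```text
[-3.14032765e+00 -1.61439179e-03  6.21487932e-02] [0.52959436 0.26993727 0.20870039] [-0.7 -0.5 18.7]
```

View pics/wrist1.png

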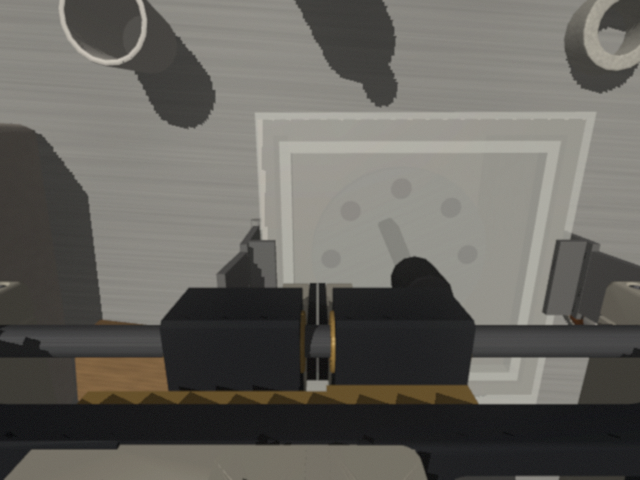

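Wrist view: closed fingers at (318,340), between the left tab (262,265) and the knob (420,275), with no contact. Next: descend and push the left tab out.

>>> {"fn": "jog_arm", "kwargs": {"targets": [{"dx":-1,"dy":0,"dz":10,"rx":0,"ry":0,"rz":0,"gripper":1},{"dx":-1,"dy":0,"dz":19,"rx":0,"ry":0,"rz":0,"gripper":1},{"dx":-1,"dy":-8,"dz":19,"rx":0,"ry":0,"rz":0,"gripper":1},{"dx":-1,"dy":-20,"dz":19,"rx":0,"ry":0,"rz":0,"gripper":1},{"dx":-1,"dy":-32,"dz":19,"rx":0,"ry":0,"rz":0,"gripper":1},{"dx":-1,"dy":-44,"dz":19,"rx":0,"ry":0,"rz":0,"gripper":1},{"dx":-1,"dy":-58,"dz":19,"rx":0,"ry":0,"rz":0,"gripper":1},{"dx":-1,"dy":-72,"dz":19,"rx":0,"ry":0,"rz":0,"gripper":1}]}}

```text
t: 2.15
eef_pos: [0.522, 0.3459, 0.1901]
ee_rot: [-3.141, -0.001, 0.067]
force: [0.2, -0.2, 0.4]
width: 0.0003
gripper_force: 0.0
```

>>> {"fn": "jog_arm", "kwargs": {"targets": [{"dx":0,"dy":0,"dz":-30,"rx":0,"ry":0,"rz":0,"gripper":1},{"dx":0,"dy":20,"dz":-48,"rx":0,"ry":0,"rz":0,"gripper":1},{"dx":1,"dy":55,"dz":-50,"rx":0,"ry":0,"rz":0,"gripper":1},{"dx":1,"dy":90,"dz":-50,"rx":0,"ry":0,"rz":0,"gripper":1},{"dx":2,"dy":125,"dz":-50,"rx":0,"ry":0,"rz":0,"gripper":1},{"dx":2,"dy":160,"dz":-50,"rx":0,"ry":0,"rz":0,"gripper":1},{"dx":2,"dy":185,"dz":-50,"rx":0,"ry":0,"rz":0,"gripper":1},{"dx":2,"dy":185,"dz":-30,"rx":0,"ry":0,"rz":0,"gripper":1}]}}

```text
t: 2.82
eef_pos: [0.5385, 0.1577, 0.2237]
ee_rot: [-3.139, -0.007, 0.065]
force: [2.2, 1.7, 0.4]
width: -0.0
gripper_force: 0.0
```

```bash
python3 - <<'E'
from h import *
print(togo([.5361,.1606,.19]).round(1))
f=cap('side');W=world(f);z=W[...,2]
# anything high near left clip?
m=(abs(W[...,1]-.309)<.02)&(abs(W[...,0]-.526)<.03)&(z>.16)&(z<.2);print(m.sum())
m=(W[...,1]>.315)&(W[...,1]<.4)&(abs(W[...,0]-.523)<.03)&(z>.03)&(z<.2);print(m.sum(),np.nanmean(W[m],0))
E
```

```text
[-2.4 -2.9 33.7]
0
0 [nan nan nan]<stdin>:6: RuntimeWarning: Mean of empty slice
```

Left clip is off. Now the right one (tool +y).

>>> {"fn": "jog_arm", "kwargs": {"targets": [{"dx":-1,"dy":-3,"dz":16,"rx":0,"ry":0,"rz":0,"gripper":1},{"dx":-1,"dy":-3,"dz":30,"rx":0,"ry":0,"rz":0,"gripper":1},{"dx":-1,"dy":8,"dz":30,"rx":0,"ry":0,"rz":0,"gripper":1},{"dx":-1,"dy":20,"dz":30,"rx":0,"ry":0,"rz":0,"gripper":1},{"dx":-1,"dy":32,"dz":30,"rx":0,"ry":0,"rz":0,"gripper":1},{"dx":-1,"dy":44,"dz":30,"rx":0,"ry":0,"rz":0,"gripper":1},{"dx":-1,"dy":58,"dz":30,"rx":0,"ry":0,"rz":0,"gripper":1},{"dx":-1,"dy":72,"dz":30,"rx":0,"ry":0,"rz":0,"gripper":1}]}}

```text
t: 3.53
eef_pos: [0.5403, 0.0858, 0.1903]
ee_rot: [-3.141, -0.001, 0.066]
force: [0.4, 0.3, 0.3]
width: 0.0004
gripper_force: 0.0
```

>>> {"fn": "jog_arm", "kwargs": {"targets": [{"dx":0,"dy":0,"dz":-30,"rx":0,"ry":0,"rz":0,"gripper":0.4},{"dx":0,"dy":-15,"dz":-58,"rx":0,"ry":0,"rz":0,"gripper":0.4},{"dx":0,"dy":-45,"dz":-65,"rx":0,"ry":0,"rz":0,"gripper":0.4},{"dx":0,"dy":-75,"dz":-65,"rx":0,"ry":0,"rz":0,"gripper":0.4},{"dx":0,"dy":-105,"dz":-65,"rx":0,"ry":0,"rz":0,"gripper":0.4},{"dx":0,"dy":-127,"dz":-65,"rx":0,"ry":0,"rz":0,"gripper":0.4},{"dx":0,"dy":-127,"dz":-65,"rx":0,"ry":0,"rz":0,"gripper":0.4},{"dx":0,"dy":-127,"dz":-65,"rx":0,"ry":0,"rz":0,"gripper":0.4}]}}

```text
t: 4.2
eef_pos: [0.5317, 0.2138, 0.2547]
ee_rot: [3.141, 0.0, 0.067]
force: [-0.3, 0.0, -1.1]
width: 0.0481
gripper_force: 0.0
```

```bash
python3 - <<'E'
from h import *
print(togo([.5325,.2155,.181]).round(1),arm.get_state()['width'])
f=cap('wrist');save('wrist2',f['frame'])
for y in(-.08,.08,0): pass
E
```

```text
[ 0.9 -1.7 73.7] 0.04810349920403193
```

View pics/wrist2.png

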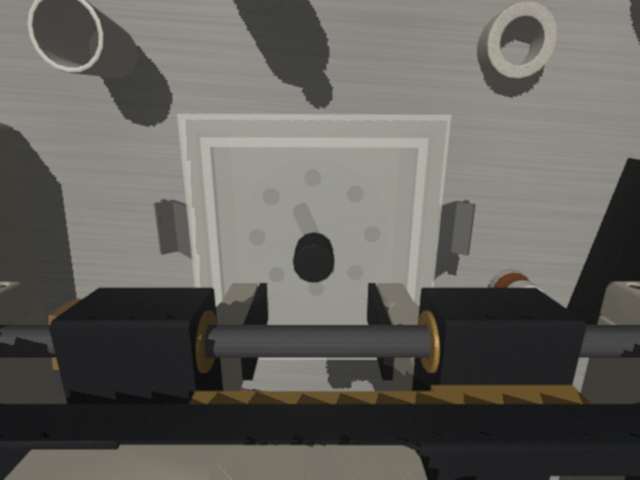

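Both clips hang open at (172,227) and (460,227), and the knob (313,258) lies between the open jaws. Descend and grip.

>>> {"fn": "jog_arm", "kwargs": {"targets": [{"dx":0,"dy":-1,"dz":25,"rx":0,"ry":0,"rz":0,"gripper":0.4},{"dx":0,"dy":-1,"dz":50,"rx":0,"ry":0,"rz":0,"gripper":0.4},{"dx":0,"dy":-1,"dz":65,"rx":0,"ry":0,"rz":0,"gripper":0.4},{"dx":0,"dy":-1,"dz":72,"rx":0,"ry":0,"rz":0,"gripper":0.4},{"dx":0,"dy":-1,"dz":72,"rx":0,"ry":0,"rz":0,"gripper":0.9},{"dx":0,"dy":-1,"dz":72,"rx":0,"ry":0,"rz":0,"gripper":0.9},{"dx":0,"dy":-1,"dz":72,"rx":0,"ry":0,"rz":0,"gripper":0.9},{"dx":0,"dy":-1,"dz":72,"rx":0,"ry":0,"rz":0,"gripper":0.9}], "force": 25}}

```text
t: 4.92
eef_pos: [0.5323, 0.2151, 0.1839]
ee_rot: [-3.14, -0.002, 0.066]
force: [0.3, -0.2, 0.6]
width: 0.0315
gripper_force: 0.0
```

>>> {"fn": "jog_arm", "kwargs": {"targets": [{"dx":0,"dy":0,"dz":-4,"rx":0,"ry":0,"rz":0,"gripper":0.9},{"dx":0,"dy":0,"dz":-12,"rx":0,"ry":0,"rz":0,"gripper":0.9},{"dx":0,"dy":0,"dz":-20,"rx":0,"ry":0,"rz":0,"gripper":0.9},{"dx":0,"dy":0,"dz":-30,"rx":0,"ry":0,"rz":0,"gripper":0.9},{"dx":0,"dy":0,"dz":-42,"rx":0,"ry":0,"rz":0,"gripper":0.9},{"dx":0,"dy":0,"dz":-55,"rx":0,"ry":0,"rz":0,"gripper":0.9},{"dx":0,"dy":0,"dz":-62,"rx":0,"ry":0,"rz":0,"gripper":0.9},{"dx":0,"dy":0,"dz":-65,"rx":0,"ry":0,"rz":0,"gripper":0.9}]}}

```text
t: 5.58
eef_pos: [0.5321, 0.2154, 0.2496]
ee_rot: [-3.14, -0.002, 0.066]
force: [1.0, -0.2, -1.8]
width: 0.0252
gripper_force: 25.0
```

```bash
python3 - <<'E'
from h import *
s=arm.get_state();print(s['eef_pos'],s['ee_rot'],s['width'],togo([.4753,-.219,.25]).round(1))
f=cap('side');save('side2',f['frame'][120:300,220:480].repeat(2,0).repeat(2,1))
f=cap('top');W=world(f);z=W[...,2]
# rotor disc / bar
m=(np.hypot(W[...,0]-.532,W[...,1]-.2155)<.09)&(z>.1)
print(np.histogram(z[m],bins=np.arange(.1,.3,.01)))
E
```

```text
[0.53211128 0.2153922  0.24962903] [-3.14010746e+00 -2.42990640e-03  6.64641283e-02] 0.025228560971517253 [-85.5 429.7  -1.2]
(array([   7,    8,   21,    6,    9,   13,    0,    0,    0,    0,    1,
       1013,  620,    0,    0,    0,    0,    0,    0]), array([0.1 , 0.11, 0.12, 0.13, 0.14, 0.15, 0.16, 0.17, 0.18, 0.19, 0.2 ,
       0.21, 0.22, 0.23, 0.24, 0.25, 0.26, 0.27, 0.28, 0.29]))
```

View pics/side2.png

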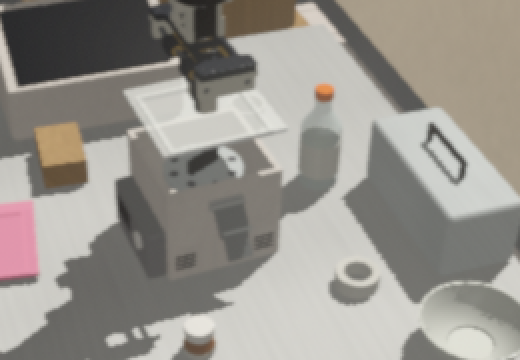

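Side view: lid is held level above the open bowl, rotor exposed, clip hanging open. Carry it to the mat.

>>> {"fn": "jog_arm", "kwargs": {"targets": [{"dx":-2,"dy":8,"dz":0,"rx":0,"ry":0,"rz":0,"gripper":0.9},{"dx":-5,"dy":24,"dz":0,"rx":0,"ry":0,"rz":0,"gripper":0.9},{"dx":-10,"dy":50,"dz":0,"rx":0,"ry":0,"rz":0,"gripper":0.9},{"dx":-16,"dy":80,"dz":0,"rx":0,"ry":0,"rz":0,"gripper":0.9},{"dx":-22,"dy":112,"dz":0,"rx":0,"ry":0,"rz":0,"gripper":0.9},{"dx":-29,"dy":144,"dz":0,"rx":0,"ry":0,"rz":0,"gripper":0.9},{"dx":-35,"dy":176,"dz":0,"rx":0,"ry":0,"rz":0,"gripper":0.9},{"dx":-41,"dy":208,"dz":0,"rx":0,"ry":0,"rz":0,"gripper":0.9}]}}

```text
t: 6.35
eef_pos: [0.5029, 0.0022, 0.247]
ee_rot: [3.141, 0.001, 0.066]
force: [0.8, -0.3, -1.6]
width: 0.0255
gripper_force: 25.0
```

>>> {"fn": "jog_arm", "kwargs": {"targets": [{"dx":-6,"dy":32,"dz":0,"rx":0,"ry":0,"rz":0.03,"gripper":0.9},{"dx":-13,"dy":64,"dz":0,"rx":0,"ry":0,"rz":0.06,"gripper":0.9},{"dx":-19,"dy":96,"dz":0,"rx":0,"ry":0,"rz":0.09,"gripper":0.9},{"dx":-26,"dy":128,"dz":0,"rx":0,"ry":0,"rz":0.12,"gripper":0.9},{"dx":-32,"dy":160,"dz":0,"rx":0,"ry":0,"rz":0.15,"gripper":0.9},{"dx":-38,"dy":190,"dz":10,"rx":0,"ry":0,"rz":0.17,"gripper":0.9},{"dx":-42,"dy":210,"dz":25,"rx":0,"ry":0,"rz":0.17,"gripper":0.9},{"dx":-44,"dy":221,"dz":50,"rx":0,"ry":0,"rz":0.17,"gripper":0.9}]}}

```text
t: 7.02
eef_pos: [0.4745, -0.2219, 0.1985]
ee_rot: [3.141, -0.003, -0.106]
force: [1.8, 1.3, -3.2]
width: 0.0254
gripper_force: 25.0
```

```bash
python3 - <<'E'
from h import *
s=arm.get_state();print(s['eef_pos'],s['ee_rot'],s['width'],s['q'],togo([.4753,-.219,.049]).round(1))
E
```

```text
[ 0.47454267 -0.22188772  0.19846488] [ 3.14084889e+00 -2.98493317e-03 -1.05829209e-01] 0.025355035687606248 [-6.18921747e-02  1.48836939e-01 -3.93828846e-01  1.02263575e-03
 -1.02518139e+00  1.52632878e+00] [  0.   -3.1 149.5]
```

>>> {"fn": "jog_arm", "kwargs": {"targets": [{"dx":0,"dy":-2,"dz":25,"rx":0,"ry":0,"rz":0,"gripper":0.9},{"dx":0,"dy":-3,"dz":55,"rx":0,"ry":0,"rz":0,"gripper":0.9},{"dx":0,"dy":-3,"dz":85,"rx":0,"ry":0,"rz":0,"gripper":0.9},{"dx":0,"dy":-3,"dz":110,"rx":0,"ry":0,"rz":0,"gripper":0.9},{"dx":0,"dy":-3,"dz":128,"rx":0,"ry":0,"rz":0,"gripper":0.9},{"dx":0,"dy":-3,"dz":138,"rx":0,"ry":0,"rz":0,"gripper":0.9},{"dx":0,"dy":-3,"dz":144,"rx":0,"ry":0,"rz":0,"gripper":0.9},{"dx":0,"dy":-3,"dz":147,"rx":0,"ry":0,"rz":0,"gripper":0.9}]}}

```text
t: 7.68
eef_pos: [0.4749, -0.2161, 0.0501]
ee_rot: [3.141, 0.001, -0.104]
force: [-0.8, 0.4, -1.7]
width: 0.0255
gripper_force: 25.0
```

```bash
python3 - <<'E'
from h import *
s=arm.get_state();print(s['eef_pos'],s['force'],s['width'])
f=cap('top');W=world(f);z=W[...,2]
m=(abs(W[...,0]-.475)<.07)&(abs(W[...,1]+.22)<.07)
print(np.histogram(z[m],bins=np.arange(0,.06,.004)))
E
```

```text
[ 0.47492021 -0.21609397  0.05006648] [-0.78334591  0.43683444 -1.7061814 ] 0.02548991445810338
(array([  0,   0,   0,  43, 237, 305,  59,   3,   0,   0,   0,   0,   0,
         0]), array([0.   , 0.004, 0.008, 0.012, 0.016, 0.02 , 0.024, 0.028, 0.032,
       0.036, 0.04 , 0.044, 0.048, 0.052, 0.056]))
```

>>> {"fn": "jog_arm", "kwargs": {"targets": [{"dx":0,"dy":0,"dz":2,"rx":0,"ry":0,"rz":0,"gripper":0.9},{"dx":0,"dy":0,"dz":3,"rx":0,"ry":0,"rz":0,"gripper":0.9},{"dx":0,"dy":0,"dz":4,"rx":0,"ry":0,"rz":0,"gripper":0.9},{"dx":0,"dy":0,"dz":5,"rx":0,"ry":0,"rz":0,"gripper":0.9},{"dx":0,"dy":0,"dz":5,"rx":0,"ry":0,"rz":0,"gripper":0.9},{"dx":0,"dy":0,"dz":5.5,"rx":0,"ry":0,"rz":0,"gripper":0.9},{"dx":0,"dy":0,"dz":6,"rx":0,"ry":0,"rz":0,"gripper":0.9},{"dx":0,"dy":0,"dz":6,"rx":0,"ry":0,"rz":0,"gripper":0.9}]}}

```text
t: 8.4
eef_pos: [0.4761, -0.2158, 0.0471]
ee_rot: [3.141, -0.002, -0.103]
force: [-6.7, 3.0, 21.2]
width: 0.0254
gripper_force: 25.0
```

>>> {"fn": "jog_arm", "kwargs": {"targets": [{"dx":0,"dy":0,"dz":-2,"rx":0,"ry":0,"rz":0,"gripper":0.9},{"dx":0,"dy":0,"dz":-2.5,"rx":0,"ry":0,"rz":0,"gripper":0.4},{"dx":0,"dy":0,"dz":-2.5,"rx":0,"ry":0,"rz":0,"gripper":0.4},{"dx":0,"dy":0,"dz":-2.5,"rx":0,"ry":0,"rz":0,"gripper":0.4},{"dx":0,"dy":0,"dz":-2.5,"rx":0,"ry":0,"rz":0,"gripper":0.4},{"dx":0,"dy":0,"dz":-2.5,"rx":0,"ry":0,"rz":0,"gripper":0.4},{"dx":0,"dy":0,"dz":-15,"rx":0,"ry":0,"rz":0,"gripper":0.4},{"dx":0,"dy":0,"dz":-40,"rx":0,"ry":0,"rz":0,"gripper":0.4}]}}

```text
t: 9.07
eef_pos: [0.4733, -0.2155, 0.0822]
ee_rot: [-3.141, 0.006, -0.104]
force: [-0.4, 0.4, -0.1]
width: 0.0525
gripper_force: 0.0
```

>>> {"fn": "jog_arm", "kwargs": {"targets": [{"dx":0,"dy":0,"dz":-30,"rx":0,"ry":0,"rz":0,"gripper":0.6},{"dx":0,"dy":0,"dz":-65,"rx":0,"ry":0,"rz":0,"gripper":0.6},{"dx":0,"dy":0,"dz":-100,"rx":0,"ry":0,"rz":0,"gripper":0.6},{"dx":0,"dy":0,"dz":-135,"rx":0,"ry":0,"rz":0,"gripper":0.6},{"dx":0,"dy":0,"dz":-150,"rx":0,"ry":0,"rz":0,"gripper":0.6},{"dx":0,"dy":-20,"dz":-150,"rx":0,"ry":0,"rz":0,"gripper":0.6},{"dx":0,"dy":-55,"dz":-150,"rx":0,"ry":0,"rz":0,"gripper":0.6},{"dx":0,"dy":-90,"dz":-150,"rx":0,"ry":0,"rz":0,"gripper":0.6}]}}

```text
t: 9.73
eef_pos: [0.4846, -0.1258, 0.2348]
ee_rot: [-3.141, -0.001, -0.106]
force: [0.7, 0.3, -1.1]
width: 0.035
gripper_force: 0.0
```

```bash
python3 - <<'E'
from h import *
s=arm.get_state();print(s['eef_pos'],s['ee_rot'],s['q'])
f=cap('top');W=world(f);z=W[...,2];save('top3',np.vstack([cv2.resize(f['frame'][180:280,205:305],None,fx=4,fy=4,interpolation=2),]) )
save('top3',np.hstack([cv2.resize(f['frame'][180:280,205:305],(400,400),interpolation=2),cv2.resize(f['frame'][190:310,360:480],(400,400),interpolation=2)]))
d=np.hypot(W[...,0]-.5325,W[...,1]-.2155)
m=(d<.045)&(z>.133)&(z<.16); p=(W[m][:,:2]*1000).astype(np.float32)
print('bar',m.sum(),cv2.minAreaRect(p),np.median(z[m]))
m=(d<.075)&(z>.115)&(z<.126); p=(W[m][:,:2]*1000).astype(np.float32);print('disc',cv2.minEnclosingCircle(p),np.median(z[m]))
m=(abs(W[...,0]-.475)<.11)&(abs(W[...,1]+.22)<.11)&(z>.012)&(z<.026)
p=(W[m][:,:2]*1000).astype(np.float32);print('lid',cv2.minAreaRect(p),np.median(z[m]),z[m].std(),m.sum())
E
```

```text
[ 0.48458046 -0.12584928  0.23478252] [-3.14135505e+00 -5.72942384e-04 -1.06474880e-01] [ 1.38982791e-01  7.94932490e-02 -3.84952785e-01 -1.02103478e-04
 -1.10573679e+00  1.32538449e+00]
bar 82 ((532.5768432617188, 216.02212524414062), (54.921512603759766, 9.99623966217041), 27.213571548461914) 0.1435279312600607
disc ((532.8757934570312, 216.3998260498047), 57.861534118652344) 0.12119932375917464
lid ((422.3587341308594, -212.22906494140625), (93.07197570800781, 183.5293426513672), 5.374213218688965) 0.01734492641507046 0.002783035749483839 1338
```

View pics/top3.png

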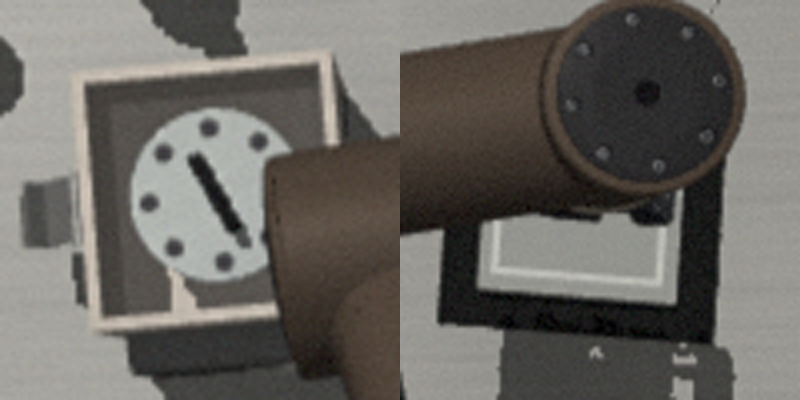

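Left half: bowl open, rotor bar at (218,195), angled 27°. Right half: lid lying flat within the mat. Plate top is 17 mm, as expected. Go to the bar.

```bash
python3 - <<'E'
from h import *
print(togo([.5326,.2160,.2350]).round(1))
E
```

```text
[ 1.200e+01 -3.404e+02  3.000e-01]
```

>>> {"fn": "jog_arm", "kwargs": {"targets": [{"dx":1,"dy":-20,"dz":0,"rx":0,"ry":0,"rz":-0.04,"gripper":0.6},{"dx":2,"dy":-55,"dz":0,"rx":0,"ry":0,"rz":-0.1,"gripper":0.6},{"dx":3,"dy":-93,"dz":0,"rx":0,"ry":0,"rz":-0.18,"gripper":0.6},{"dx":5,"dy":-131,"dz":0,"rx":0,"ry":0,"rz":-0.26,"gripper":0.6},{"dx":6,"dy":-169,"dz":0,"rx":0,"ry":0,"rz":-0.34,"gripper":0.6},{"dx":8,"dy":-207,"dz":0,"rx":0,"ry":0,"rz":-0.42,"gripper":0.6},{"dx":9,"dy":-245,"dz":0,"rx":0,"ry":0,"rz":-0.5,"gripper":0.6},{"dx":10,"dy":-283,"dz":0,"rx":0,"ry":0,"rz":-0.58,"gripper":0.6}]}}

```text
t: 10.45
eef_pos: [0.5238, 0.1561, 0.2345]
ee_rot: [3.142, 0.0, 0.48]
force: [-0.1, -0.4, 0.1]
width: 0.035
gripper_force: 0.0
```

```bash
python3 - <<'E'
from h import *
print(togo([.5326,.2160,.2350]).round(1),arm.get_state()['ee_rot'])
E
```

```text
[ 35.4 -49.1  -0.5] [3.14157627e+00 3.01922315e-05 4.80402442e-01]
```

>>> {"fn": "jog_arm", "kwargs": {"targets": [{"dx":18,"dy":-25,"dz":0,"rx":0,"ry":0,"rz":0,"gripper":0.6},{"dx":35,"dy":-49,"dz":0,"rx":0,"ry":0,"rz":0,"gripper":0.6},{"dx":35,"dy":-49,"dz":15,"rx":0,"ry":0,"rz":0,"gripper":0.6},{"dx":35,"dy":-49,"dz":30,"rx":0,"ry":0,"rz":0,"gripper":0.6},{"dx":35,"dy":-49,"dz":45,"rx":0,"ry":0,"rz":0,"gripper":0.6},{"dx":35,"dy":-49,"dz":55,"rx":0,"ry":0,"rz":0,"gripper":0.6},{"dx":35,"dy":-49,"dz":60,"rx":0,"ry":0,"rz":0,"gripper":0.6},{"dx":35,"dy":-49,"dz":60,"rx":0,"ry":0,"rz":0,"gripper":0.6}]}}

```text
t: 11.12
eef_pos: [0.5322, 0.2133, 0.1734]
ee_rot: [3.141, 0.002, 0.476]
force: [0.1, -0.1, 0.4]
width: 0.0349
gripper_force: 0.0
```

```bash
python3 - <<'E'
from h import *
s=arm.get_state();print(togo([.5326,.2160,.146]).round(1),s['ee_rot'],s['q'])
f=cap('wrist');save('wrist3',f['frame'])
E
```

```text
[ 1.6 -2.2 27.4] [3.14115627e+00 2.17148568e-03 4.75947063e-01] [ 7.22191686e-01  2.54963659e-01 -3.18485482e-01 -1.26138626e-04
 -9.99559544e-01  1.32462050e+00]
```

View pics/wrist3.png

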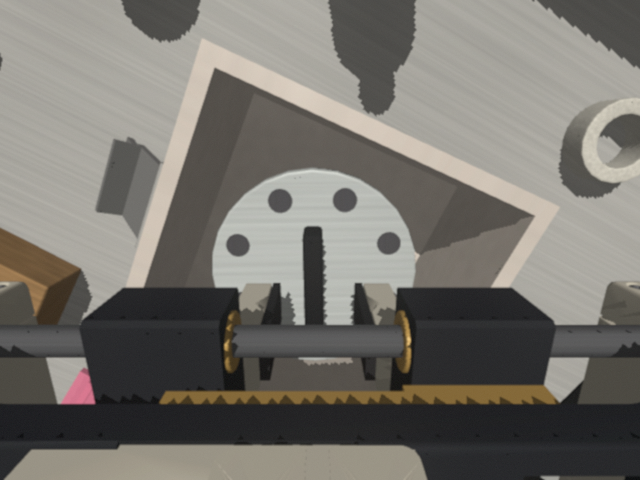

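The bar runs vertical in the image at x≈313, aligned with and centred between the jaws. Descend and grip.

>>> {"fn": "jog_arm", "kwargs": {"targets": [{"dx":1,"dy":-1,"dz":10,"rx":0,"ry":0,"rz":0,"gripper":0.6},{"dx":1,"dy":-1,"dz":20,"rx":0,"ry":0,"rz":0,"gripper":0.6},{"dx":1,"dy":-1,"dz":26,"rx":0,"ry":0,"rz":0,"gripper":0.6},{"dx":1,"dy":-1,"dz":26,"rx":0,"ry":0,"rz":0,"gripper":0.95},{"dx":1,"dy":-1,"dz":26,"rx":0,"ry":0,"rz":0,"gripper":0.95},{"dx":1,"dy":-1,"dz":26,"rx":0,"ry":0,"rz":0,"gripper":0.95},{"dx":1,"dy":-1,"dz":26,"rx":0,"ry":0,"rz":0,"gripper":0.95},{"dx":1,"dy":-1,"dz":26,"rx":0,"ry":0,"rz":0,"gripper":0.95}], "force": 40}}

```text
t: 11.83
eef_pos: [0.5333, 0.2154, 0.1489]
ee_rot: [-3.141, -0.001, 0.476]
force: [0.0, -0.8, 0.5]
width: 0.0095
gripper_force: 40.0
```

>>> {"fn": "jog_arm", "kwargs": {"targets": [{"dx":0,"dy":0,"dz":0,"rx":0,"ry":0,"rz":0,"gripper":1},{"dx":0,"dy":0,"dz":0,"rx":0,"ry":0,"rz":0,"gripper":1},{"dx":0,"dy":0,"dz":0.5,"rx":0,"ry":0,"rz":0,"gripper":1},{"dx":0,"dy":0,"dz":1,"rx":0,"ry":0,"rz":0,"gripper":1},{"dx":0,"dy":0,"dz":1.5,"rx":0,"ry":0,"rz":0,"gripper":1},{"dx":0,"dy":0,"dz":2,"rx":0,"ry":0,"rz":0,"gripper":1},{"dx":0,"dy":0,"dz":2,"rx":0,"ry":0,"rz":0,"gripper":1},{"dx":0,"dy":0,"dz":2,"rx":0,"ry":0,"rz":0,"gripper":1}]}}

```text
t: 12.5
eef_pos: [0.5337, 0.2154, 0.1488]
ee_rot: [3.141, -0.002, 0.477]
force: [-5.8, -1.0, 14.9]
width: 0.0098
gripper_force: 40.0
```

>>> {"fn": "jog_arm", "kwargs": {"targets": [{"dx":0,"dy":0,"dz":0,"rx":0,"ry":0,"rz":0.03,"gripper":1},{"dx":0,"dy":0,"dz":0,"rx":0,"ry":0,"rz":0.06,"gripper":1},{"dx":0,"dy":0,"dz":0,"rx":0,"ry":0,"rz":0.09,"gripper":1},{"dx":0,"dy":0,"dz":0,"rx":0,"ry":0,"rz":0.12,"gripper":1},{"dx":0,"dy":0,"dz":0,"rx":0,"ry":0,"rz":0.15,"gripper":1},{"dx":0,"dy":0,"dz":0,"rx":0,"ry":0,"rz":0.18,"gripper":1},{"dx":0,"dy":0,"dz":0,"rx":0,"ry":0,"rz":0.21,"gripper":1},{"dx":0,"dy":0,"dz":0,"rx":0,"ry":0,"rz":0.24,"gripper":1}]}}

```text
t: 13.17
eef_pos: [0.5345, 0.2156, 0.1488]
ee_rot: [-3.141, -0.004, 0.236]
force: [-0.3, -1.2, 11.5]
width: 0.0092
gripper_force: 40.0
```

>>> {"fn": "jog_arm", "kwargs": {"targets": [{"dx":0,"dy":0,"dz":0,"rx":0,"ry":0,"rz":0.03,"gripper":1},{"dx":0,"dy":0,"dz":0,"rx":0,"ry":0,"rz":0.06,"gripper":1},{"dx":0,"dy":0,"dz":0,"rx":0,"ry":0,"rz":0.09,"gripper":1},{"dx":0,"dy":0,"dz":0,"rx":0,"ry":0,"rz":0.12,"gripper":1},{"dx":0,"dy":0,"dz":0,"rx":0,"ry":0,"rz":0.15,"gripper":1},{"dx":0,"dy":0,"dz":0,"rx":0,"ry":0,"rz":0.18,"gripper":1},{"dx":0,"dy":0,"dz":0,"rx":0,"ry":0,"rz":0.21,"gripper":1},{"dx":0,"dy":0,"dz":0,"rx":0,"ry":0,"rz":0.24,"gripper":1}]}}

```text
t: 13.83
eef_pos: [0.5344, 0.2154, 0.1484]
ee_rot: [-3.141, -0.003, -0.004]
force: [1.3, -1.1, 8.7]
width: 0.0099
gripper_force: 40.0
```

>>> {"fn": "jog_arm", "kwargs": {"targets": [{"dx":0,"dy":0,"dz":1,"rx":0,"ry":0,"rz":0.03,"gripper":1},{"dx":0,"dy":0,"dz":1,"rx":0,"ry":0,"rz":0.06,"gripper":1},{"dx":0,"dy":0,"dz":1,"rx":0,"ry":0,"rz":0.09,"gripper":1},{"dx":0,"dy":0,"dz":1,"rx":0,"ry":0,"rz":0.12,"gripper":1},{"dx":0,"dy":0,"dz":1,"rx":0,"ry":0,"rz":0.15,"gripper":1},{"dx":0,"dy":0,"dz":1,"rx":0,"ry":0,"rz":0.18,"gripper":1},{"dx":0,"dy":0,"dz":1,"rx":0,"ry":0,"rz":0.21,"gripper":1},{"dx":0,"dy":0,"dz":1,"rx":0,"ry":0,"rz":0.24,"gripper":1}]}}

```text
t: 14.5
eef_pos: [0.5329, 0.2155, 0.1454]
ee_rot: [-3.141, 0.0, -0.245]
force: [-1.5, 1.6, -1.2]
width: 0.0098
gripper_force: 40.2
```

It has dropped free, so the teeth are meshing. Press down.

>>> {"fn": "jog_arm", "kwargs": {"targets": [{"dx":0,"dy":0,"dz":1.5,"rx":0,"ry":0,"rz":0,"gripper":1},{"dx":0,"dy":0,"dz":3,"rx":0,"ry":0,"rz":0,"gripper":1},{"dx":0,"dy":0,"dz":4.5,"rx":0,"ry":0,"rz":0,"gripper":1},{"dx":0,"dy":0,"dz":6,"rx":0,"ry":0,"rz":0,"gripper":1},{"dx":0,"dy":0,"dz":7,"rx":0,"ry":0,"rz":0,"gripper":1},{"dx":0,"dy":0,"dz":8,"rx":0,"ry":0,"rz":0,"gripper":1},{"dx":0,"dy":0,"dz":9,"rx":0,"ry":0,"rz":0,"gripper":1},{"dx":0,"dy":0,"dz":9,"rx":0,"ry":0,"rz":0,"gripper":1}]}}

```text
t: 15.17
eef_pos: [0.5349, 0.2158, 0.1406]
ee_rot: [-3.139, -0.005, -0.241]
force: [-5.1, -1.6, 24.9]
width: 0.01
gripper_force: 40.3
```

>>> {"fn": "jog_arm", "kwargs": {"targets": [{"dx":0,"dy":0,"dz":0,"rx":0,"ry":0,"rz":-0.04,"gripper":1},{"dx":0,"dy":0,"dz":0,"rx":0,"ry":0,"rz":-0.08,"gripper":1},{"dx":0,"dy":0,"dz":0,"rx":0,"ry":0,"rz":-0.12,"gripper":1},{"dx":0,"dy":0,"dz":0.5,"rx":0,"ry":0,"rz":-0.08,"gripper":1},{"dx":0,"dy":0,"dz":0.5,"rx":0,"ry":0,"rz":-0.04,"gripper":1},{"dx":0,"dy":0,"dz":0.5,"rx":0,"ry":0,"rz":0,"gripper":1},{"dx":0,"dy":0,"dz":0.5,"rx":0,"ry":0,"rz":0.05,"gripper":1},{"dx":0,"dy":0,"dz":0.5,"rx":0,"ry":0,"rz":0.1,"gripper":1}]}}

```text
t: 15.83
eef_pos: [0.5335, 0.2157, 0.1364]
ee_rot: [-3.141, -0.001, -0.344]
force: [-0.2, 1.3, 0.1]
width: 0.0111
gripper_force: 45.3
```

```bash
python3 - <<'E'
from h import *
s=arm.get_state();print(s['eef_pos'],s['force'],s['moment'],s['ee_rot'])
f=cap('wrist');W=world(f);z=W[...,2]
d=np.hypot(W[...,0]-.5326,W[...,1]-.216)
m=(d<.055)&(d>.03)&(z>.095)&(z<.13);print(m.sum(),np.median(z[m]),np.polyfit(W[m][:,0],z[m],1))
f=cap('top');W=world(f);z=W[...,2]
d=np.hypot(W[...,0]-.5326,W[...,1]-.216)
m=(d<.055)&(d>.03)&(z>.095)&(z<.13);print(m.sum(),np.median(z[m]))
E
```

```text
[0.53354994 0.21570793 0.13636696] [-0.21600887  1.34458187  0.1391624 ] [ 0.67118463 -0.02757214  1.08953328] [-3.14064239e+00 -9.19581564e-04 -3.43684904e-01]
13858 0.10776099193336086 [-0.00959663  0.11313081]
299 0.10864555024512357
```

>>> {"fn": "jog_arm", "kwargs": {"targets": [{"dx":0,"dy":0,"dz":0.5,"rx":0,"ry":0,"rz":-0.03,"gripper":1},{"dx":0,"dy":0,"dz":1,"rx":0,"ry":0,"rz":-0.05,"gripper":1},{"dx":0,"dy":0,"dz":1.5,"rx":0,"ry":0,"rz":-0.05,"gripper":1},{"dx":0,"dy":0,"dz":2,"rx":0,"ry":0,"rz":-0.05,"gripper":1},{"dx":0,"dy":0,"dz":2.5,"rx":0,"ry":0,"rz":-0.03,"gripper":1},{"dx":0,"dy":0,"dz":3,"rx":0,"ry":0,"rz":-0.07,"gripper":1},{"dx":0,"dy":0,"dz":3.5,"rx":0,"ry":0,"rz":-0.05,"gripper":1},{"dx":0,"dy":0,"dz":3.5,"rx":0,"ry":0,"rz":-0.05,"gripper":1}]}}

```text
t: 16.6
eef_pos: [0.5344, 0.2158, 0.136]
ee_rot: [-3.139, -0.003, -0.29]
force: [-7.5, -0.7, 22.0]
width: 0.0106
gripper_force: 42.2
```

```bash
python3 - <<'E'
from h import *
s=arm.get_state();print(s['eef_pos'],s['force'],s['moment'],s['ee_rot'])
f=cap('wrist');W=world(f);z=W[...,2]
d=np.hypot(W[...,0]-.5326,W[...,1]-.216)
m=(d<.055)&(d>.03)&(z>.095)&(z<.13);print(m.sum(),np.median(z[m]),np.polyfit(W[m][:,0],z[m],1))
E
```

```text
[0.53441138 0.21575692 0.1360057 ] [-7.53969095 -0.74864815 22.01234246] [-0.23653299  2.58787533  0.84195181] [-3.13941782 -0.00343816 -0.28995105]
13683 0.10718668836565395 [-0.02441597  0.12087783]
```

Hard stop with disc at 107 mm: home. Relieve and release.

>>> {"fn": "jog_arm", "kwargs": {"targets": [{"dx":0,"dy":0,"dz":-1.5,"rx":0,"ry":0,"rz":0,"gripper":1},{"dx":0,"dy":0,"dz":-2,"rx":0,"ry":0,"rz":0,"gripper":0.6},{"dx":0,"dy":0,"dz":-2,"rx":0,"ry":0,"rz":0,"gripper":0.6},{"dx":0,"dy":0,"dz":-2,"rx":0,"ry":0,"rz":0,"gripper":0.6},{"dx":0,"dy":0,"dz":-2,"rx":0,"ry":0,"rz":0,"gripper":0.6},{"dx":0,"dy":0,"dz":-2,"rx":0,"ry":0,"rz":0,"gripper":0.6},{"dx":0,"dy":0,"dz":-15,"rx":0,"ry":0,"rz":0,"gripper":0.6},{"dx":0,"dy":0,"dz":-40,"rx":0,"ry":0,"rz":0,"gripper":0.6}]}}

```text
t: 17.32
eef_pos: [0.5314, 0.2139, 0.1697]
ee_rot: [3.137, 0.004, -0.294]
force: [-0.8, 0.2, -0.1]
width: 0.0351
gripper_force: 0.0
```

>>> {"fn": "jog_arm", "kwargs": {"targets": [{"dx":0,"dy":0,"dz":-35,"rx":0,"ry":0,"rz":0,"gripper":0.6},{"dx":0,"dy":0,"dz":-70,"rx":0,"ry":0,"rz":0,"gripper":0.6},{"dx":0,"dy":0,"dz":-90,"rx":0,"ry":0,"rz":0,"gripper":0.6},{"dx":-25,"dy":-25,"dz":-90,"rx":0,"ry":0,"rz":0,"gripper":0.6},{"dx":-50,"dy":-50,"dz":-90,"rx":0,"ry":0,"rz":0,"gripper":0.6},{"dx":-75,"dy":-75,"dz":-90,"rx":0,"ry":0,"rz":0,"gripper":0.6},{"dx":-90,"dy":-90,"dz":-90,"rx":0,"ry":0,"rz":0,"gripper":0.6},{"dx":-90,"dy":-90,"dz":-90,"rx":0,"ry":0,"rz":0,"gripper":0.6}]}}

```text
t: 17.98
eef_pos: [0.4714, 0.3303, 0.2622]
ee_rot: [-3.141, 0.0, -0.291]
force: [-0.2, -0.5, 0.0]
width: 0.0349
gripper_force: 0.0
```

```bash
python3 - <<'E'
from h import *
f=cap('top');save('top4',f['frame']);W=world(f);z=W[...,2]
d=np.hypot(W[...,0]-.5326,W[...,1]-.216)
m=(d<.055)&(d>.03)&(z>.095)&(z<.13);print(m.sum(),np.median(z[m]))
m=(d<.045)&(z>.115)&(z<.16);p=(W[m][:,:2]*1000).astype(np.float32);print(cv2.minAreaRect(p),np.median(z[m]))
m=(abs(W[...,0]-.475)<.11)&(abs(W[...,1]+.22)<.11)&(z>.012)&(z<.026)
p=(W[m][:,:2]*1000).astype(np.float32);print('lid',cv2.minAreaRect(p),np.median(z[m]),z[m].std())
E
```

```text
921 0.10759033995044409
((529.2070922851562, 219.2570343017578), (35.3602294921875, 58.00945281982422), 49.91058349609375) 0.1288643688807537
lid ((473.5319519042969, -215.19410705566406), (171.55633544921875, 205.9771270751953), 83.71170806884766) 0.01746650250867665 0.002747623087577771
```

View pics/top4.png

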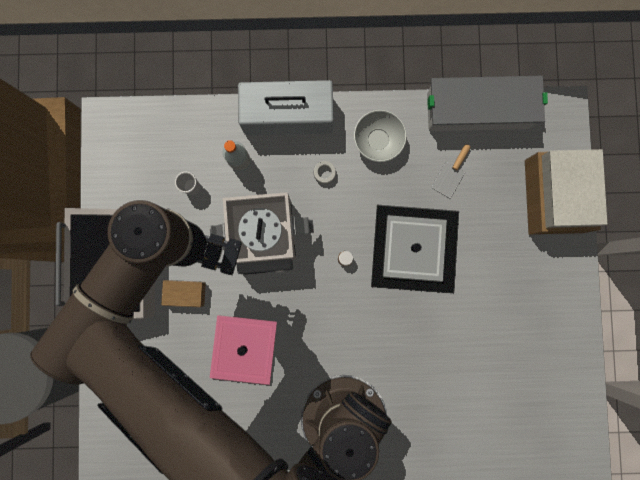

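Top view: lid lies flat within the mat (415,248), rotor sits in the bowl (260,230), and nothing else has moved. Quick check of seating (tilt and height).

```bash
python3 - <<'E'
from h import *
def an(W):
    z=W[...,2];d=np.hypot(W[...,0]-.5326,W[...,1]-.216)
    m=(d<.054)&(d>.033)&(z>.1)&(z<.114);p=W[m]-[.5326,.216,0]
    A=np.c_[p[:,:2],np.ones(len(p))];c=np.linalg.lstsq(A,p[:,2],rcond=None)[0]
    b=(d<.012)&(z>.12)&(z<.14); r=(np.maximum(abs(W[...,0]-.5326),abs(W[...,1]-.216))<.09)&(z>.145)&(z<.155)
    print(m.sum(),c.round(4),'bar',np.median(z[b]),b.sum(),'rim',np.median(z[r]))
an(world(load('top')));an(world(cap('wrist')));an(world(cap('side')))
E
```

```text
788 [-0.0007 -0.0028  0.1074] bar 0.1290162178368235 37 rim 0.15003812852657206
10278 [-0.0005 -0.0003  0.1067] bar 0.12815291812402835 576 rim 0.1494805380169612
259 [0.0022 0.0101 0.1069] bar 0.12636284608238973 32 rim 0.14941456558556387
```

Rotor is home (107 mm) and level. Handing in.

```bash
python3 -c "
from station import arm
print(arm.job_done())"
```

```text
the job is handed in; nothing more can be done
None
```

Both clips are open, the lid lies flat on the mat, and the rotor sits level and fully home (disc top at 107 mm); everything was released and the job handed in at about 18 s, with nothing else on the table visibly moved.

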